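Seat the juicer auger in its sprung drive and keep it pressed

ROBOT

A 6-joint arm with a two-finger parallel gripper is mounted at the origin on the work surface. World frame = base frame: x ahead of the robot, y to its left, z up, the work surface at z = 0. Lengths are in m, angles in degrees, forces in N, time in s.
With the tool pointing down it reaches from about 0.25 to 0.725 m from the base axis. Payload 4 kg.
Tool frame: the origin (TCP) lies at the very end of the fingers, on their centre line; the grasp point (between the pads) lies 19 mm behind it (grip_depth is the distance from the TCP to the grasp point, in m); z points along the fingers, x is the direction in which the jaws open and shut, and the axes are right-handed (so a half turn about z gives the same grasp; the last joint's range is limited). The gripper opens to 85 mm and grips with 20 to 120 N. Pads are 22 mm wide; open, the fingers measure 114 mm over their backs; the gripper's body (76 mm by 85 mm) begins 54 mm behind the grasp point. The pads swing forward as they close: fully open they stand 13 mm farther back than shut.
Start: joints at [-69.5, 13.785, 0.286, 76.501, 0, 90], TCP at [0.175, -0.468, 0.231] pointing down, gripper open.
Joint ranges: [-155.79, 155.79], [-60.16, 107.12], [-62.33, 73.08], [-114, 123.19], [-81.49, 82.49], [-180, 180]. Speed limits (degrees/s): [159.86, 159.86, 180, 180, 180, 180].

INTERFACE

Orientations are given as [roll, pitch, yaw] about the fixed x, y, z axes, in that order (R = Rz(yaw) Ry(pitch) Rx(roll)).
In Python, from rig import * gives the robot as it stands.
- The arm moves only by the tool jog_arm, never from a script. Its argument "moves" is one flat list of numbers, 5 for each row, row after row: the opening, from 0 (shut) to 1 (fully open), then the shift along the tool's x, y, z in cm, then the turn about the tool's z in degrees. In form: [gripper, x, y, z, roll, gripper, x, y, z, roll, ...]. A call has 1 to 10 rows; each row is the pose to reach, as a shift and turn from the pose commanded when the call began, along the tool's axes at that moment; what a row does not reach only later rows make up. A row lasts 1/8 s, in which the tool goes at most 62.5 mm and 10.7 degrees, less where a joint would pass 70% of its speed; a pose out of reach is approached as far as the arm can. A call with a gripper value outside its range is refused whole. The fingers move at their own pace and stop on an object; "force" is the grip in N (left out, the last holds). Time passes only in rows, so rows that repeat a pose let the fingers close. It gives the time, the measured TCP pose, the force and the opening at its end, in the units of the state.
- get_state(): the state, without advancing time (a new reading comes with each control period).
- capture(name): name is "side" or "top" or "wrist"; returns the picture (420x560x3 uint8, blue, green, red); there is no depth.
- camera_params(name): a dict with "K" (3x3 intrinsics, pixels), "R" (3x3) and "t" (3): a world point X has camera coordinates R X + t. Camera axes: x right, y down, z forward; pixel columns grow to the right and rows downward; lengths in m; the calibration is good to about 2 mm. A picture is of the moment at which its call begins: read the wrist's pose just before it. camera_params takes no time and is no camera call; for the wrist camera it gives the pose at the moment of the call.
- job_done(): hands the job in, once; it reports no verdict.
The state is a dict: "time_s": time; "q": joint angles; "joint_vel": joint speeds; "effort": joint torques, N m; "eef_pos": TCP position; "tcp_rot": TCP orientation; "ft_force": force on the tool from outside, world axes, zero at the start; "moment": the same for the moment, N m; "width": opening from 0.0 (shut) to 1.0 (fully open).
Only numpy, scipy, OpenCV 4.12 (cv2) and the standard library are available. Lean on these libraries where they do the work, as an engineer would, in place of code of your own. Each camera call takes 0.05 s, during which the arm holds its last target.

TASK

Grip the tall screw-shaped auger by its square tang, lift it out of the wooden stand and fit it upright into the juicer's drive hub: turn it until its cross ribs mesh with the hub's cross slot and slide it fully home, shoulder on the hub. Then press it down against the hub's spring, past half of the spring's travel, and finish while still gripping it and keeping it pressed down. Leave the reamer, bottle, jar and mug where they stand.

Things in the scene. Friction and masses are not known exactly. Their poses are not given: they have to be found in the camera images.
- auger: Loose black auger, 140 mm tall, 0.22 kg, upright in either hole of the stand, any yaw. Origin at the nose tip (lowest point, 15 mm above the table in the stand), z up its axis. Steel nose: 3 mm wide at the tip, 11.2 mm from z = 8 mm up. Steel cross ribs z = 14 to 30 mm: two crossed bars along x and y, 30 mm across, 6 mm thick. Screw body z = 30 to 100 mm, tapering from 50 to 26 mm diameter.
- auger_tang (a point): Where to grip: on the auger's axis, 127 mm above the nose tip, in its black square tang (18 x 18 mm, z = 100 to 140 mm), 13 mm below the tang's top and 27 mm above the screw body. Axes as the auger's. The tang's flats are square to the auger's x and y axes, so the ribs below run parallel to the flats; quarter turns are equivalent.
- auger_shoulder (a point): Centre of the auger's flat shoulder (underside of the screw body, 50 mm diameter), 30 mm above the nose tip, where the ribs end. Axes as the auger's. In the stand the shoulder rests on the stand's top. Fully home in the hub it coincides with hub_top.
- hub_top (a point): Centre of the drive hub's top, 122 mm above the table at rest: a 36 mm square steel block. A cross slot along this point's x and y axes, 10 mm wide, over 45 mm deep, crosses it; the nose fits at its centre, the ribs have 2 mm play either side. Out of line, the ribs rest on the top, shoulder 16 mm too high. The hub starts at any angle and resists turning (0.25 N m); quarter turns are equivalent.
- drive (a joint): How far the hub is pushed straight down, in m: 0 at rest (up), 0.012 at its stop. A spring pushes it up with about 5 N at 0 and 11 N at the stop; the auger's weight alone does not push it down.
- juicer: Juicer motor base, fixed: a white box 150 (x) x 170 (y) x 110 mm. The hub sits in a 60 mm round well in the middle of its top and stands 12 mm proud of it. Origin at the centre of its underside.
- stand: Wooden stand, fixed: 90 (x) x 210 (y) x 45 mm with two 39 mm round through holes at y = -55 and +55 mm of its origin, which is the centre of its underside. One hole holds the auger, the other the reamer.
- reamer: Citrus reamer, a bystander: black fluted cone 58 mm in diameter on a steel stem, standing in the stand's other hole, its tip 96 mm above the table; much lower and wider than the auger, with no tang. Origin at the lower end of its stem.
- bottle: Bystander: green glass bottle, 68 mm in diameter, 210 mm tall, upright to the left of the juicer. Origin at the centre of its underside.
- jar: Bystander: amber jar, 72 mm in diameter, 100 mm tall, upright to the right of the stand. Origin at the centre of its underside.
- jug: Bystander: white mug, 100 mm in diameter, 110 mm tall, with a handle, beyond the stand and the juicer. Origin at the centre of its underside.

How it is judged (in metres and radians):
On the way, in this order (a step that is already met when the one before it is completed fails the run):
1. the auger is gripped by its tang and lifted clear of the stand (contact force between the fingers and auger above 1 N and distance between the grasp point and auger_tang below 0.027 m and height (world z) of auger_shoulder above 0.085 m), for 0.2 s.
2. the ribs are meshed with the hub and the shoulder is home on it (z of auger_shoulder in the frame of hub_top below 0.003 m and distance between auger_shoulder and hub_top below 0.005 m and angle between auger's own z axis and vertical below 0.1 rad), for 0.1 s.
At the end, for the whole second after the job is handed in: The auger stands upright (within 0.1 rad) with its shoulder on the hub (centres within 5 mm, not more than 3 mm above it), the hub is pushed down by more than 6 of its 12 mm, and the gripper still holds the tang (grasp point within 27 mm of auger_tang, more than 1 N of contact) (all of step 2 and contact force between the fingers and auger above 1 N and distance between the grasp point and auger_tang below 0.027 m and value of joint drive above 0.006 m); the arm keeps its last pose, push and grip.
It fails at once if a bystander (reamer, bottle, jar or mug) is moved by more than 30 mm (distance of any of reamer, bottle, jar, jug from where it was at the start of the episode above 0.03 m).
It also fails if it takes over 38 s, if anything falls off the work surface, if the arm or the gripper's body presses on something with over 40 N, if the wrist force passes 120 N, or if a joint passes its speed limit or range.

## Working session

There is one attempt and no reset: what is moved stays moved. The work goes in short steps, Python scripts to look and compute and a tool call to move; the robot and the scene stay as the last step left them, time stands still between calls to the robot, and variables do not carry over. Pictures are saved under pics/ and viewed, and the job is handed in when it is done.

Besides the shell and the picture viewer there is one more tool, called after "Request:" as a command line: name --argument value ..., lists and objects as JSON in quotes. jog_arm: Moves the arm, as the interface text tells. Its arguments: {"type":"object","properties":{"moves":{"type":"array","items":{"type":"number"}},"force":{"type":"number"}},"required":["moves"]}

```bash
mkdir -p pics; ls
python3 - <<'E'
from rig import *
import cv2
print(get_state())
for n in ("side","top","wrist"):
    p=camera_params(n); print(n,p)
    cv2.imwrite(f"pics/{n}0.png",capture(n))
E
```

```text
pics
{'time_s': 0.0, 'q': array([-6.95013050e+01,  1.38326064e+01,  2.14878520e-01,  7.65009687e+01,
       -2.05887264e-03,  9.00009546e+01]), 'joint_vel': array([ 0.0336442 , -0.07720155, -0.04431453, -0.01952038, -0.02440642,
        0.00697988]), 'effort': array([-1.27563540e-03, -3.72319508e+01,  2.52406669e+01,  1.70380605e-02,
       -9.52630171e-05, -9.24559544e-06]), 'eef_pos': array([ 0.17486665, -0.46776572,  0.23041715]), 'tcp_rot': array([ 1.79997939e+02,  1.18696528e-01, -6.95022596e+01]), 'ft_force': array([ 0.41562523,  0.59927554, -0.51289752]), 'moment': array([0.00382945, 0.00943105, 0.01387895]), 'width': 0.9966430188377452}
side {'K': array([[422.71683673,   0.        , 274.48256479],
       [  0.        , 422.71683673, 209.99837097],
       [  0.        ,   0.        ,   1.        ]]), 'R': array([[-0.98312399, -0.18293641, -0.00121926],
       [-0.09320365,  0.50660125, -0.85712791],
       [ 0.15741758, -0.84254937, -0.51510218]]), 't': array([0.57935008, 0.14708236, 1.21815028])}
top {'K': array([[432.87941747,   0.        , 278.0884936 ],
       [  0.        , 432.87941747, 212.60604517],
       [  0.        ,   0.        ,   1.        ]]), 'R': array([[-0.02484566, -0.99944232, -0.02231012],
       [-0.99378227,  0.02711554, -0.10798866],
       [ 0.10853339,  0.01948835, -0.99390176]]), 't': array([0.02625205, 0.59632945, 1.19343635])}
wrist {'K': array([[363.06193836,   0.        , 272.35432566],
       [  0.        , 363.06193836, 216.65928896],
       [  0.        ,   0.        ,   1.        ]]), 'R': array([[ 0.34990605, -0.93678026, -0.00291742],
       [-0.89309362, -0.33452498,  0.30079365],
       [-0.2827535 , -0.10264399, -0.95368479]]), 't': array([-0.4984122 , -0.03822583,  0.38115395])}
```

View pics/side0.png

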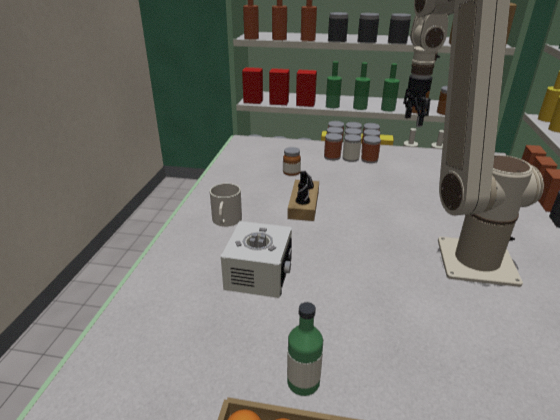

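View pics/top0.png

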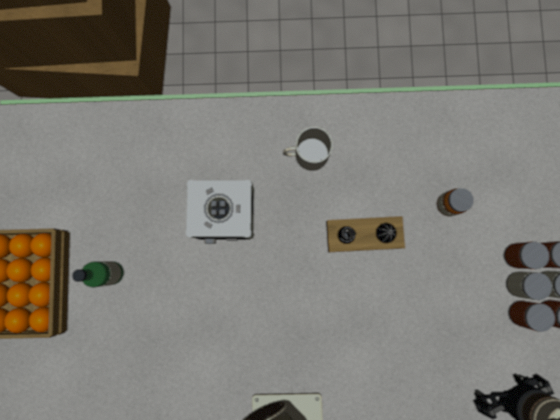

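View pics/wrist0.png

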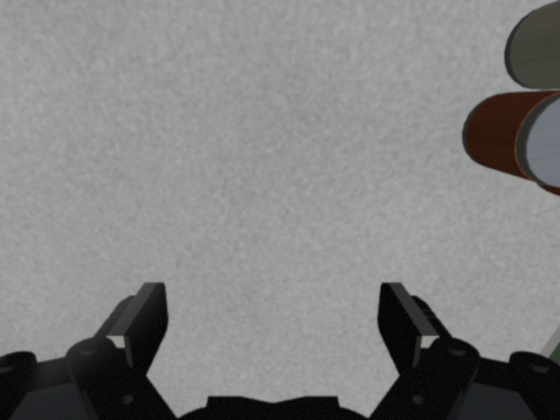

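The side view shows the stand at about (304,199) with the auger standing in it, and the juicer hub at about (258,241). In the top view the square-topped part (likely the auger) is at (346,235), the reamer at (387,233), and the hub at (218,208). I'll enlarge these and triangulate roughly.

```bash
cat > h.py <<'E'
import numpy as np, cv2
from rig import *
def ray(p,uv):
    K,R,t=map(np.array,(p["K"],p["R"],p["t"]))
    c=-R.T@t; d=R.T@np.linalg.inv(K)@np.array([uv[0],uv[1],1.]); return c,d/np.linalg.norm(d)
def tri(obs):
    A=np.zeros((3,3));b=np.zeros(3)
    for p,uv in obs:
        c,d=ray(p,uv);P=np.eye(3)-np.outer(d,d);A+=P;b+=P@c
    X=np.linalg.solve(A,b)
    print(X.round(4),[ (np.round(proj(p,X)-np.array(uv),1)).tolist() for p,uv in obs]); return X
def proj(p,X):
    K,R,t=map(np.array,(p["K"],p["R"],p["t"])); x=K@(R@np.array(X)+t); return x[:2]/x[2]
def atz(p,uv,z):
    c,d=ray(p,uv); return c+d*(z-c[2])/d[2]
E
python3 - <<'E'
from h import *
t=cv2.imread("pics/top0.png"); s=cv2.imread("pics/side0.png")
a=cv2.resize(t[205:265,315:415],None,fx=4,fy=4,interpolation=cv2.INTER_CUBIC)
b=cv2.resize(t[170:250,170:270],None,fx=4,fy=4,interpolation=cv2.INTER_CUBIC)
c=cv2.resize(s[160:225,280:330],None,fx=8,fy=8,interpolation=cv2.INTER_CUBIC)
im=np.zeros((560,800,3),np.uint8); im[:240,:400]=a; im[240:560,:400]=b; im[:520,400:]=c
cv2.imwrite("pics/crop0.png",im)
p=camera_params("top"); print(atz(p,(346,234),.155),atz(p,(387,233),.096),atz(p,(218,208),.122))
E
```

```text
[ 0.52443814 -0.16182266  0.155     ] [ 0.52752013 -0.27845101  0.096     ] [0.60357627 0.16700274 0.122     ]
```

View pics/crop0.png

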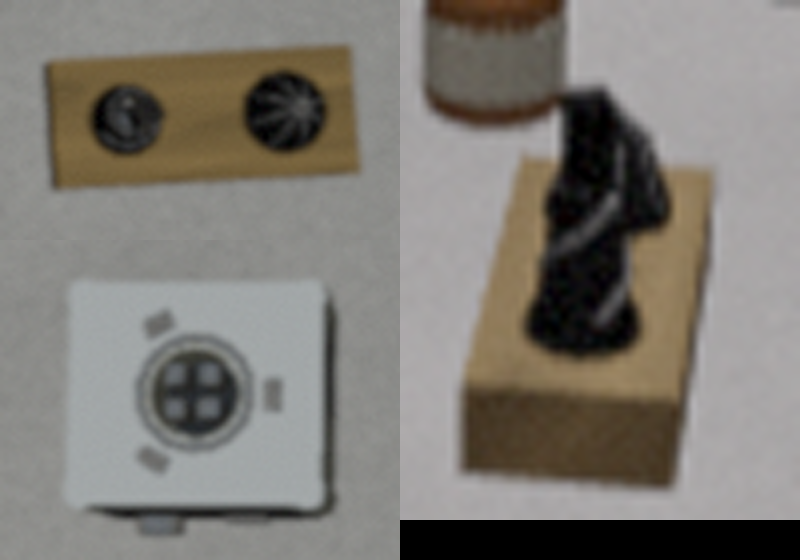

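```bash
cat >> h.py <<'E'
from scipy.spatial.transform import Rotation as Ro
def Rt(s): return Ro.from_euler("xyz",s["tcp_rot"],degrees=True).as_matrix()
def need(target,yaw=None):
    s=get_state(); R=Rt(s); d=R.T@(np.array(target)-s["eef_pos"])*100
    print("shift cm",d.round(2),"turn", None if yaw is None else [round(-(yaw+k*90-s["tcp_rot"][2]),1) for k in(-2,-1,0,1,2)])
    return d
E
python3 - <<'E'
from h import *
s=get_state();p=camera_params("wrist");R=Rt(s)
c=-p["R"].T@p["t"]; print("cam in tool",R.T@(c-s["eef_pos"]),"axis",R.T@p["R"][2])
print(R.round(3))
need([0.48,-0.16,0.26])
need([0.50,-0.10,0.26])
E
```

```text
cam in tool [-0.00017323 -0.0780361  -0.14304111] axis [-0.0010726   0.30081845  0.95368082]
[[ 0.35  -0.937 -0.001]
 [-0.937 -0.35   0.002]
 [-0.002 -0.    -1.   ]]
shift cm [-18.16 -39.36  -2.91] turn None
shift cm [-23.08 -43.33  -2.9 ] turn None
```

Run:
```python
from h import *
need([0.52,-0.14,0.26],0)
```

```text
shift cm [-18.63 -43.8   -2.91] turn [np.float64(110.5), np.float64(20.5), np.float64(-69.5), np.float64(-159.5), np.float64(-249.5)]
```

Request:
jog_arm --moves '[1, -2.3, -5.4, -2.9, -8, 1, -4.6, -10.8, -2.9, -16, 1, -6.9, -16.2, -2.9, -24, 1, -9.2, -21.6, -2.9, -32, 1, -11.5, -27, -2.9, -40, 1, -13.8, -32.4, -2.9, -48, 1, -16.1, -37.8, -2.9, -56, 1, -18.6, -43.8, -2.9, -64, 1, -18.6, -43.8, -2.9, -69.5, 1, -18.6, -43.8, -2.9, -69.5]'

```text
time_s: 1.4
eef_pos: [0.5204, -0.1398, 0.2595]
tcp_rot: [-180.0, 0.1, 0.0]
ft_force: [-0.1, -0.2, 0.2]
width: 1.001
```

Run:
```python
from h import *
import pickle
s=get_state();print(s["eef_pos"],s["tcp_rot"],s["q"].round(1),s["ft_force"].round(1),s["joint_vel"].round(2))
p=camera_params("wrist");im=capture("wrist");cv2.imwrite("pics/w1.png",im);pickle.dump(p,open("w1.pkl","wb"))
```

```text
[ 0.52041261 -0.13981982  0.25954308] [-1.79984666e+02  8.70488651e-02  4.10967850e-02] [-15.   17.8   9.9  82.2  -0.   74.9] [-0.1 -0.2  0.2] [-1.86 -1.04 -0.72  0.15 -0.1   1.36]
```

View pics/w1.png

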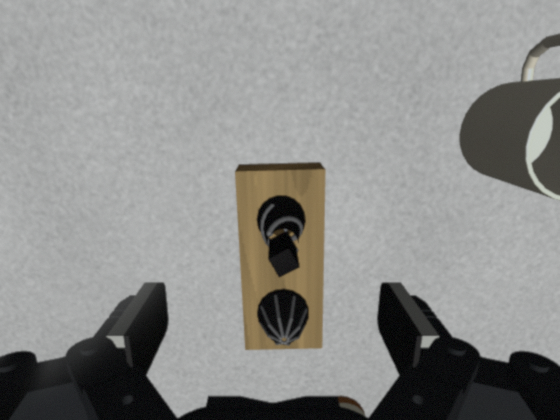

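The wrist picture shows the tang's top at about (285,263), its square edges turned roughly 20° in the image, and the reamer at (283,315). I'll take a second, closer view.

Request:
jog_arm --moves '[1, 0, 3.5, 2.5, 0, 1, 0, 7, 5, 0, 1, 0, 7, 5, 0]'

```text
time_s: 1.82
eef_pos: [0.5178, -0.2131, 0.2079]
tcp_rot: [-179.9, 0.3, -0.4]
ft_force: [-0.3, 0.3, 0.3]
width: 0.996
```

Run:
```python
from h import *
import pickle
s=get_state();print(s["eef_pos"],s["tcp_rot"])
p=camera_params("wrist");im=capture("wrist");cv2.imwrite("pics/w2.png",im);pickle.dump(p,open("w2.pkl","wb"))
a=cv2.imread("pics/w1.png")[190:290,240:330]
out=np.zeros((600,800,3),np.uint8)
a=cv2.resize(a,(360,400),interpolation=cv2.INTER_CUBIC);out[:400,:360]=cv2.convertScaleAbs(a,alpha=2.5,beta=20)
u,v=proj(p,[.524,-.162,.155]).astype(int);print(u,v)
x0,y0=u-50,v-50
b=cv2.resize(im[max(y0,0):y0+100,x0:x0+100],None,fx=4,fy=4,interpolation=cv2.INTER_CUBIC);out[:b.shape[0],380:780]=cv2.convertScaleAbs(b,alpha=2.5,beta=20);print(x0,y0)
cv2.imwrite("pics/c2.png",out)
```

```text
[ 0.5177525  -0.21305219  0.20793927] [-179.91674181    0.26189848   -0.37756413]
282 154
232 104
```

View pics/c2.png

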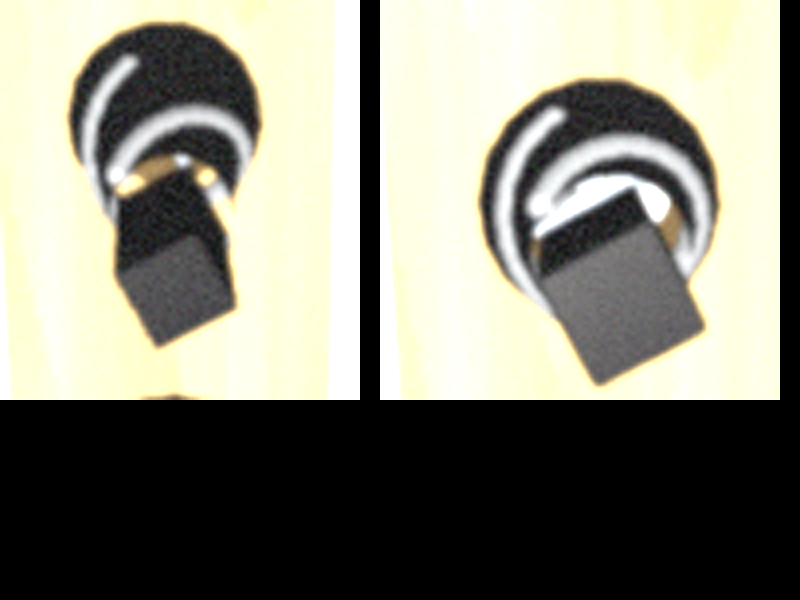

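View pics/w2.png

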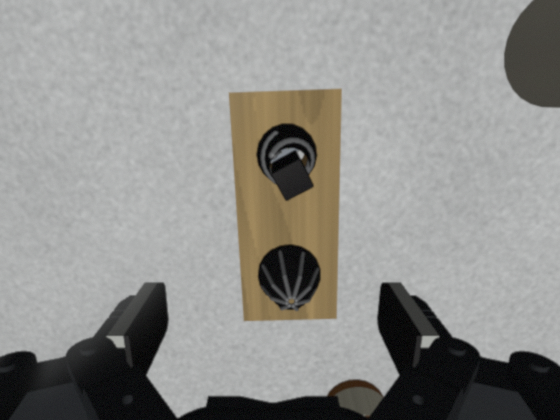

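Run:
```python
from h import *
import pickle
p1,p2=[pickle.load(open(f"w{i}.pkl","rb")) for i in(1,2)]
A=np.array([(118,270),(192,234),(236,306),(158,347)])/4+[240,190]-.375
B=(np.array([(541,278),(645,226),(705,327),(598,385)])-[380,0])/4+[232,104]-.375
X=np.array([tri([(p1,a),(p2,b)]) for a,b in zip(A,B)])
print("c",X.mean(0))
for a in((0,1),(1,2),(2,3),(3,0)):
    d=X[a[1]]-X[a[0]];print(np.linalg.norm(d),np.degrees(np.arctan2(d[1],d[0])))
# fixed z refine
for p,C in((p1,A),(p2,B)):
    Y=np.array([atz(p,c,.155) for c in C]);print(Y.mean(0))
    for a in((0,1),(1,2),(2,3),(3,0)):
        d=Y[a[1]]-Y[a[0]];print(np.linalg.norm(d).round(4),np.degrees(np.arctan2(d[1],d[0])).round(1))
c,d=ray(p1,A.mean(0))
```

```text
[ 0.5185 -0.1727  0.1523] [[-0.2, -0.0], [0.3, 0.0]]
[ 0.5326 -0.1657  0.1517] [[0.2, 0.0], [-0.2, -0.0]]
[ 0.5409 -0.1795  0.1537] [[0.2, 0.0], [-0.2, -0.0]]
[ 0.5262 -0.1874  0.1548] [[0.0, 0.0], [-0.0, -0.0]]
c [ 0.5295758  -0.17633339  0.15314462]
0.01571244976357448 26.54451336325545
0.016202118731165564 -58.634633057849356
0.016759778683429975 -151.6184337988762
0.01674780083531094 117.70917214722662
[ 0.52949356 -0.17551812  0.155     ]
0.0154 27.9
0.0167 -59.9
0.0168 -149.7
0.0174 115.5
[ 0.52952142 -0.17601029  0.155     ]
0.0157 26.4
0.0163 -58.8
0.0168 -150.9
0.017 117.4
```

Run:
```python
from h import *
import pickle
p2=pickle.load(open("w2.pkl","rb"))
print("shoulder edge circle ctr",atz(p2,((600-380)/4+232,195/4+104),.047))
p=camera_params("top");print("top px of tang top",proj(p,[.5295,-.176,.155]))
c=[atz(p2,q,.045)[:2] for q in((230,93),(341,89),(337,319),(244,321))];print(np.round(c,3))
need([.5295,-.176,.20],28.5);need([.5295,-.176,.125])
```

```text
shoulder edge circle ctr [ 0.53029674 -0.17527439  0.047     ]
top px of tang top [351.54285418 231.85095802]
[[ 0.485 -0.128]
 [ 0.573 -0.125]
 [ 0.58  -0.336]
 [ 0.489 -0.338]]
shift cm [ 1.07 -3.61  0.94] turn [np.float64(151.2), np.float64(61.2), np.float64(-28.8), np.float64(-118.8), np.float64(-208.8)]
shift cm [ 1.09 -3.6   8.44] turn None
```

Request:
jog_arm --moves '[1, 0.5, -1.7, 0.5, -10, 1, 0.95, -3.4, 1, -20, 1, 0.95, -3.4, 1, -28.5, 1, 0.95, -3.4, 1, -28.5, 1, 0.95, -3.4, 1, -28.5]'

```text
time_s: 2.5
eef_pos: [0.5299, -0.1767, 0.2012]
tcp_rot: [180.0, -0.1, 28.4]
ft_force: [-0.0, -0.3, -0.2]
width: 0.996
```

Run:
```python
from h import *
import pickle
s=get_state();print(s["eef_pos"],s["tcp_rot"],s["joint_vel"].round(2))
p=camera_params("wrist");im=capture("wrist");pickle.dump(p,open("w3.pkl","wb"))
for yw in(28.5,):
  T=Ro.from_euler("z",yw,degrees=True).as_matrix()
  for z in(.155,.115):
    q=np.array([proj(p,np.array([.5295,-.176,z])+T@[a*.009,b*.009,0]) for a,b in((1,1),(1,-1),(-1,-1),(-1,1))])
    print(q.round(1)); cv2.polylines(im,[np.round(q*16).astype(np.int32)],True,(0,255,0) if z>.12 else (0,0,255),1,cv2.LINE_AA,4)
cv2.imwrite("pics/w3.png",cv2.convertScaleAbs(cv2.resize(im[100:400,130:410],None,fx=2,fy=2,interpolation=cv2.INTER_CUBIC),alpha=2,beta=15))
need([.5295,-.176,.125],28.5)
```

```text
[ 0.52986528 -0.17668861  0.20115589] [ 1.79951737e+02 -5.45239506e-02  2.83604182e+01] [-0.18  0.29 -0.05 -0.23 -0.06 -0.6 ]
[[286.4 229.8]
 [286.2 259.7]
 [254.4 259.8]
 [253.9 229.9]]
[[284.1 209.4]
 [283.9 235.1]
 [257.2 235.2]
 [256.8 209.5]]
shift cm [ 0.   -0.09  7.6 ] turn [np.float64(179.9), np.float64(89.9), np.float64(-0.1), np.float64(-90.1), np.float64(-180.1)]
```

View pics/w3.png

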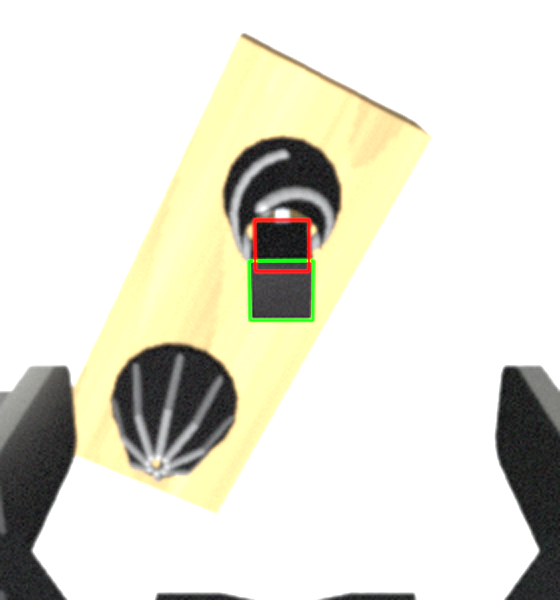

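The projected outline of the tang's top lies on the tang at (281,290) in the crop, with its edges square to the jaws. I'll descend and grip.

Request:
jog_arm --moves '[1, 0, -0.1, 2.5, 0, 1, 0, -0.1, 5, 0, 1, 0, -0.1, 7, 0, 1, 0, -0.1, 7.5, 0, 0, 0, -0.1, 7.5, 0, 0, 0, -0.1, 7.5, 0, 0, 0, -0.1, 7.5, 0, 0, 0, -0.1, 7.5, 0, 0, 0, -0.1, 7.5, 0, 0, 0, -0.1, 7.5, 0]' --force 80

```text
time_s: 3.8
eef_pos: [0.5295, -0.1761, 0.126]
tcp_rot: [179.9, -0.0, 28.5]
ft_force: [-1.6, -0.9, 5.3]
width: 0.196
```

Request:
jog_arm --moves '[0, 0, 0, -0.5, 0, 0, 0, 0, -2, 0, 0, 0, 0, -4, 0, 0, 0, 0, -6.5, 0, 0, 0, 0, -9, 0, 0, 0, 0, -11.5, 0, 0, 0, 0, -14, 0, 0, 0, 0, -16, 0, 0, 0, 0, -16, 0, 0, 0, 0, -16, 0]'

```text
time_s: 5.05
eef_pos: [0.5289, -0.1757, 0.2845]
tcp_rot: [-179.9, 0.0, 28.5]
ft_force: [-0.5, -0.9, -2.9]
width: 0.192
```

Run:
```python
from h import *
import pickle
s=get_state();print(s["eef_pos"],s["tcp_rot"],s["width"],s["ft_force"],s["q"].round(1))
im=capture("wrist");t=capture("top");sd=capture("side")
cv2.imwrite("pics/w4.png",im);cv2.imwrite("pics/s4.png",sd);cv2.imwrite("pics/t4.png",t)
out=np.zeros((600,800,3),np.uint8);out[:420,:560]=im
out[:420,560:]=cv2.resize(sd[110:250,230:310],(240,420))
cv2.imwrite("pics/c4.png",out)
need([.52,.10,.286],0)
```

```text
[ 0.52889213 -0.17565989  0.28451924] [-1.79940794e+02  4.89561019e-02  2.85046049e+01] 0.19213325936143305 [-0.4900226  -0.85109288 -2.89639332] [-18.4  19.7  16.3  86.6   0.   43.1]
shift cm [ 12.39 -24.64  -0.17] turn [np.float64(208.5), np.float64(118.5), np.float64(28.5), np.float64(-61.5), np.float64(-151.5)]
```

View pics/c4.png

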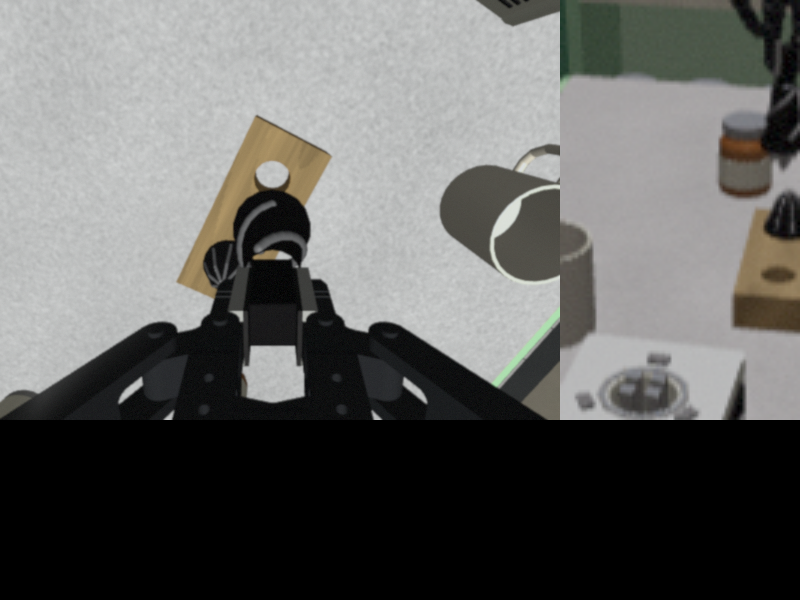

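The auger is held between the pads, hanging clear of the stand (hole visible empty at (272,173)), and looks straight. Next I'll carry it towards the hub for wrist views.

Request:
jog_arm --moves '[0, 2, -2, 0, 4, 0, 5.1, -4.9, 0, 10, 0, 8.5, -8.2, 0, 16, 0, 12, -11.6, 0, 22, 0, 15, -14.5, 0, 28.5, 0, 17, -16.4, 0, 28.5, 0, 17, -16.4, 0, 28.5, 0, 17, -16.4, 0, 28.5]'

```text
time_s: 6.2
eef_pos: [0.6, 0.0491, 0.2846]
tcp_rot: [180.0, 0.1, 0.0]
ft_force: [-1.0, -0.2, -2.6]
width: 0.194
```

Run:
```python
from h import *
import pickle
s=get_state();print(s["eef_pos"],s["tcp_rot"],s["width"],s["joint_vel"].round(2))
p=camera_params("wrist");im=capture("wrist");cv2.imwrite("pics/w5.png",im);pickle.dump(p,open("w5.pkl","wb"))
```

```text
[0.60000082 0.04905705 0.28458742] [1.79966153e+02 8.86872753e-02 1.53705470e-03] 0.19398361885817655 [-1.12 -0.5  -0.01 -0.01  0.2   0.04]
```

View pics/w5.png

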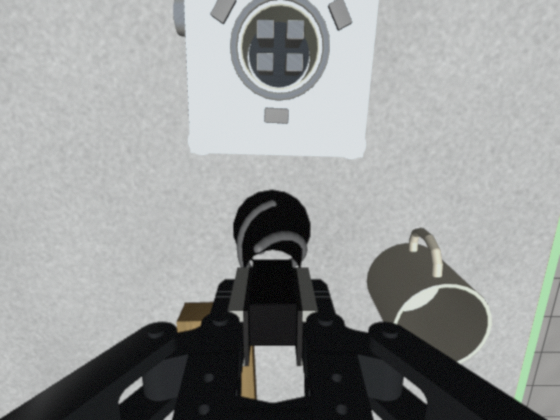

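The hub's four posts centre at about (280,46), slot nearly along the image axes. I'll take the second view 6 cm further on.

Request:
jog_arm --moves '[0, 0, -3, 0, 0, 0, 0, -6, 0, 0, 0, 0, -6, 0, 0, 0, 0, -6, 0, 0]'

```text
time_s: 6.75
eef_pos: [0.6003, 0.1082, 0.2853]
tcp_rot: [180.0, 0.0, -0.1]
ft_force: [0.2, -0.5, -2.4]
width: 0.196
```

Run:
```python
from h import *
import pickle
s=get_state();print(s["eef_pos"],s["tcp_rot"],s["width"],s["joint_vel"].round(2))
p=camera_params("wrist");im=capture("wrist");cv2.imwrite("pics/w6.png",im);pickle.dump(p,open("w6.pkl","wb"))
a=cv2.imread("pics/w5.png")[6:86,240:320]
print(proj(p,[.604,.167,.122]))
b=im[80:160,240:320]
out=np.hstack([cv2.resize(i,(400,400),interpolation=cv2.INTER_CUBIC) for i in(a,b)])
cv2.imwrite("pics/c6.png",cv2.convertScaleAbs(out,alpha=1.3))
cv2.imwrite("pics/w6v.png",im)
```

```text
[0.60028067 0.10824225 0.28532284] [ 1.79963156e+02  9.99869290e-03 -6.51612536e-02] 0.19608211248962976 [-0.51 -0.12  0.   -0.    0.13  0.12]
[275.77287104 126.31604896]
```

View pics/c6.png

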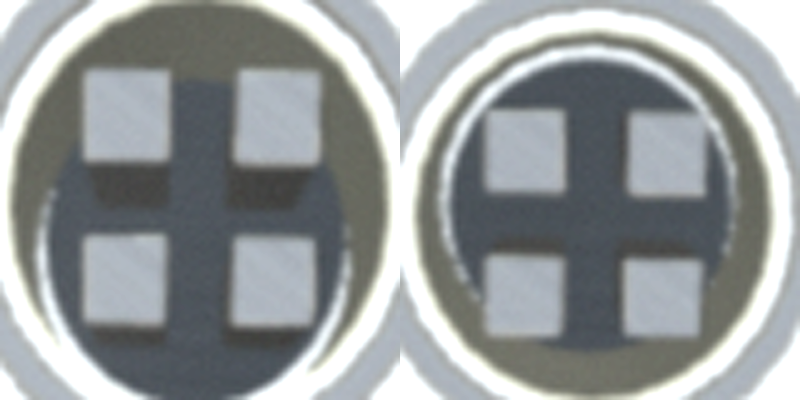

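```bash
cat > hub.py <<'E'
from h import *
import pickle
from scipy.optimize import least_squares
p5,p6=[pickle.load(open(f"w{i}.pkl","rb")) for i in(5,6)]
# outer TL,TR,BR,BL then inner TL,TR,BR,BL
A=np.array([(84,70),(320,70),(313,328),(84,326),(169,163),(234,167),(232,236),(166,235)])/5+[240,6]-.4
B=np.array([(86,109),(306,113),(299,337),(87,334),(166,191),(230,197),(224,258),(164,256)])/5+[240,80]-.4
sg=np.array([(-1,1),(1,1),(1,-1),(-1,-1)])
M=np.vstack([sg*.018,sg*.005])
for i in range(4): tri([(p5,A[i]),(p6,B[i])])
def model(v):
    c,s=np.cos(v[3]),np.sin(v[3]); return [np.array([v[0]+c*a-s*b,v[1]+s*a+c*b,v[2]]) for a,b in M]
def f(v,ps=((p5,A),(p6,B))):
    return np.concatenate([(proj(p,X)-C[i]) for p,C in ps for i,X in enumerate(model(v))])
r=least_squares(f,[.604,.167,.122,0]);print(r.x.round(4),np.degrees(r.x[3]),np.sqrt(np.mean(r.fun**2)))
print(r.fun.reshape(-1,2).round(1).tolist())
for P in((p5,A),(p6,B)):
    r=least_squares(lambda v:f([v[0],v[1],.122,v[2]],(P,)),[.604,.167,0]);print(r.x[:2].round(4),np.degrees(r.x[2]),np.sqrt(np.mean(r.fun**2)))
E
python3 hub.py
```

```text
[0.5886 0.1865 0.1197] [[0.1, 0.0], [-0.1, 0.0]]
[0.6241 0.1858 0.123 ] [[-0.0, 0.0], [0.0, 0.0]]
[0.624  0.15   0.1202] [[-0.2, -0.0], [0.1, 0.0]]
[0.5881 0.1504 0.1189] [[0.2, 0.0], [-0.2, 0.0]]
[ 0.6063  0.1682  0.1206 -0.0125] -0.7161829159099077 0.2867747259694668
[[-0.0, -0.2], [0.3, 0.4], [-0.0, -0.1], [0.0, -0.3], [-0.1, 0.3], [-0.0, -0.3], [0.1, 0.1], [0.4, 0.1], [-0.2, 0.1], [0.4, -0.2], [0.3, 0.0], [-0.3, 0.1], [-0.3, 0.5], [-0.8, -0.6], [0.1, -0.2], [0.0, 0.0]]
[0.6062 0.1681] -0.489083968120452 0.20819518951881186
[0.6064 0.1683] -0.9941760179381685 0.3502420553884541
```

Run:
```python
from h import *
p=camera_params("side");s=get_state();im=capture("side");e=s["eef_pos"]
u=proj(p,e+[0,0,-.111]).astype(int);x0,y0=u-[40,60]
c=cv2.resize(im[y0:y0+100,x0:x0+80],None,fx=6,fy=6,interpolation=cv2.INTER_CUBIC);c=cv2.convertScaleAbs(c,alpha=1.5,beta=15)
for dz,r in((.111,.0),(.081,.025),(.011,.013),(.111-14e-3,.015)):
    for sx in(-1,1):
        X=e+[0,0,.0]-np.array([0,0,dz])+p["R"][0]*r*sx
        q=(proj(p,X)-[x0,y0])*6+2.5;cv2.circle(c,tuple(np.round(q).astype(int)),3,(0,0,255),1)
cv2.imwrite("pics/s6.png",c)
need([.6063,.1682,.250],-.7);need([.6063,.1682,.217])
```

```text
shift cm [ 0.58 -6.02  3.54] turn [np.float64(180.6), np.float64(90.6), np.float64(0.6), np.float64(-89.4), np.float64(-179.4)]
shift cm [ 0.58 -6.02  6.84] turn None
```

View pics/s6.png

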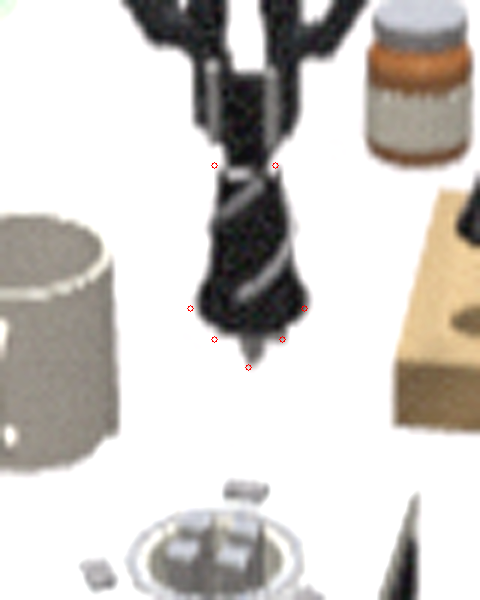

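Run:
```python
from h import *
p=camera_params("side");s=get_state();e=s["eef_pos"]
x0,y0=proj(p,e+[0,0,-.111]).astype(int)-[40,60]
im=cv2.resize(capture("side")[y0:y0+100,x0:x0+80],None,fx=10,fy=10,interpolation=cv2.INTER_CUBIC)
def mk(X): 
    q=(proj(p,X)-[x0,y0])*10+4.5;cv2.circle(im,tuple(np.round(q).astype(int)),2,(0,0,255),-1)
for a in(-1,1):
  for b in(-1,1):
    for r in(.018,.005): mk([.6063+a*r,.1682+b*r,.122])
hub=im[740:1000,150:600].copy()
for h in(0,.03): mk(e+[0,0,-.111+h])
aug=im[430:680,250:600]
out=np.zeros((600,800,3),np.uint8);out[:260,:450]=hub;out[300:550,:350]=aug
cv2.imwrite("pics/s6b.png",cv2.convertScaleAbs(out,alpha=1.2))
```

```text
(no output)
```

View pics/s6b.png

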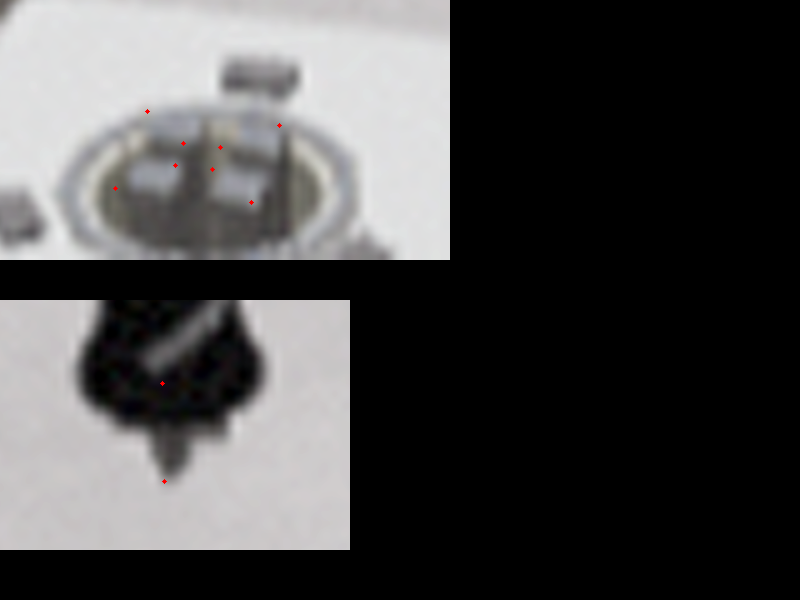

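Request:
jog_arm --moves '[0, 0.2, -2.5, 0, 0.3, 0, 0.5, -5, 0, 0.6, 0, 0.53, -6, 1.5, 0.6, 0, 0.53, -6, 3.2, 0.6, 0, 0.53, -6, 3.2, 0.6, 0, 0.53, -6, 3.2, 0.6]'

```text
time_s: 7.65
eef_pos: [0.6057, 0.1687, 0.2534]
tcp_rot: [180.0, 0.0, -0.6]
ft_force: [0.7, -0.6, -2.5]
width: 0.197
```

Run:
```python
from h import *
s=get_state();print(s["eef_pos"],s["tcp_rot"],s["ft_force"],s["moment"])
p=camera_params("side");t=camera_params("top")
for n in("side","top"):
    p=camera_params(n);im=capture(n);u=proj(p,[.606,.168,.15]).astype(int)
    c=cv2.resize(im[u[1]-40:u[1]+35,u[0]-50:u[0]+50],None,fx=8,fy=8,interpolation=cv2.INTER_CUBIC);cv2.imwrite(f"pics/{n}7.png",cv2.convertScaleAbs(c,alpha=1.3))
need([.6058,.1682,.217],-.7)
```

```text
[0.60570668 0.16868503 0.25336647] [ 1.79985222e+02  7.47475645e-03 -6.49159751e-01] [ 0.66344512 -0.64699108 -2.53809151] [-0.00194131 -0.0628038   0.05074908]
shift cm [-0.04  0.08  3.72] turn [np.float64(180.1), np.float64(90.1), np.float64(0.1), np.float64(-89.9), np.float64(-179.9)]
```

View pics/side7.png

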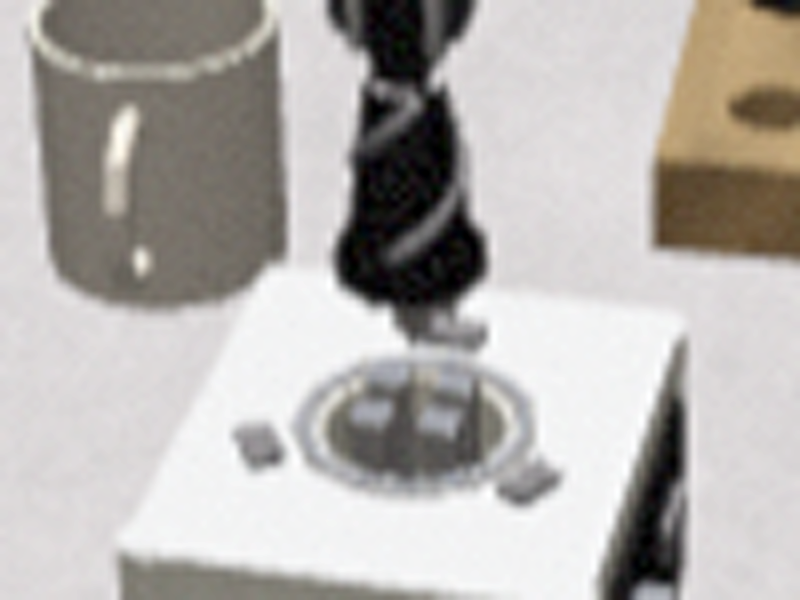

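The nose (about column 414) hangs over the hub's centre (about column 414) and the ribs look parallel to the slot. I'll lower it in stages.

Request:
jog_arm --moves '[0, 0, 0, 0.8, 0, 0, 0, 0, 1.6, 0, 0, 0, 0, 2.2, 0, 0, 0, 0, 2.8, 0, 0, 0, 0, 3.1, 0, 0, 0, 0, 3.1, 0]'

```text
time_s: 8.5
eef_pos: [0.6056, 0.1694, 0.222]
tcp_rot: [180.0, 0.0, -0.6]
ft_force: [-0.2, 0.1, -2.4]
width: 0.191
```

Request:
jog_arm --moves '[0, 0, 0, 0.4, 0, 0, 0, 0, 0.8, 0, 0, 0, 0, 0.8, 0, 0, 0, 0, 0.8, 0]'

```text
time_s: 9.0
eef_pos: [0.6057, 0.1694, 0.2143]
tcp_rot: [-180.0, 0.0, -0.6]
ft_force: [-0.2, 0.8, -1.8]
width: 0.196
```

The ribs have entered the slot by height, with no contact force. I'll continue with a 1 mm y correction.

Request:
jog_arm --moves '[0, 0, 0.08, 0.4, 0, 0, 0, 0.08, 0.8, 0, 0, 0, 0.08, 1.1, 0, 0, 0, 0.08, 1.1, 0, 0, 0, 0.08, 1.1, 0]'

```text
time_s: 9.62
eef_pos: [0.6057, 0.1686, 0.2033]
tcp_rot: [180.0, -0.0, -0.6]
ft_force: [1.0, 0.5, -2.8]
width: 0.194
```

Request:
jog_arm --moves '[0, 0, 0, 0.2, 0, 0, 0, 0, 0.2, 0, 0, 0, 0, 0.2, 0]'

```text
time_s: 10.0
eef_pos: [0.6058, 0.1687, 0.202]
tcp_rot: [-180.0, -0.0, -0.6]
ft_force: [-2.4, 0.4, 3.9]
width: 0.193
```

Request:
jog_arm --moves '[0, 0, 0, 0.2, 0, 0, 0, 0, 0.4, 0, 0, 0, 0, 0.4, 0, 0, 0, 0, 0.4, 0]'

```text
time_s: 10.5
eef_pos: [0.6058, 0.1687, 0.1976]
tcp_rot: [-180.0, -0.0, -0.6]
ft_force: [-2.8, 0.3, 5.3]
width: 0.196
```

Shoulder contact came at TCP z ≈ 0.2025, and the force is now on the spring. I'll press about 4 mm more.

Request:
jog_arm --moves '[0, 0, 0, 0.2, 0, 0, 0, 0, 0.4, 0, 0, 0, 0, 0.45, 0, 0, 0, 0, 0.45, 0, 0, 0, 0, 0.45, 0]'

```text
time_s: 11.12
eef_pos: [0.6058, 0.1687, 0.1937]
tcp_rot: [-180.0, -0.1, -0.6]
ft_force: [-1.8, 0.0, 7.8]
width: 0.195
```

Run:
```python
from h import *
s=get_state();print(s["eef_pos"],s["tcp_rot"],s["ft_force"],s["moment"],s["width"])
a=[]
for n,w in(("side",50),("top",50)):
    p=camera_params(n);im=capture(n);u=proj(p,[.606,.168,.13]).astype(int)
    a.append(cv2.resize(im[u[1]-37:u[1]+38,u[0]-25:u[0]+25],(400,600),interpolation=cv2.INTER_CUBIC))
cv2.imwrite("pics/f8.png",cv2.convertScaleAbs(np.hstack(a),alpha=1.4,beta=10));cv2.imwrite("pics/w8.png",capture("wrist"))
```

```text
[0.60583226 0.16868841 0.19367785] [-1.79976963e+02 -5.69787260e-02 -5.98420547e-01] [-1.79851000e+00  3.10693868e-03  7.83717017e+00] [-0.13633448  0.64558635 -0.09229353] 0.1952500600290544
```

View pics/f8.png

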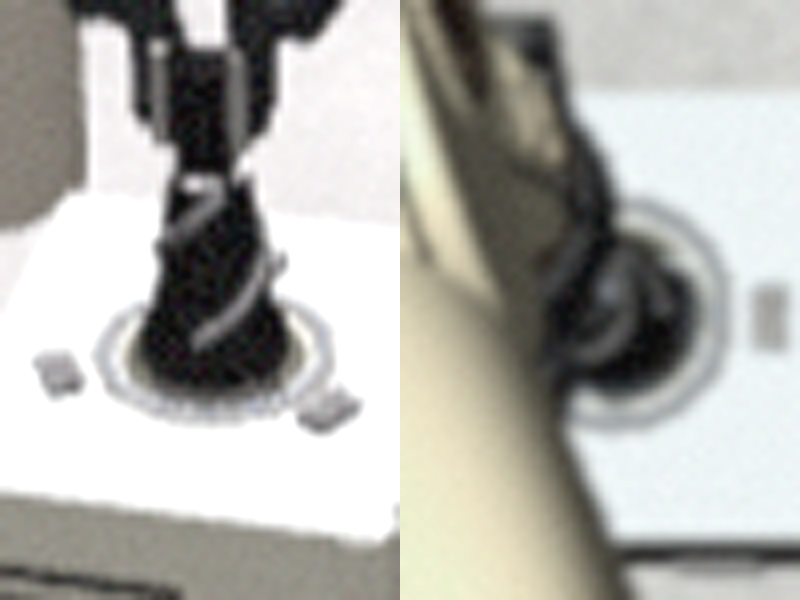

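View pics/w8.png

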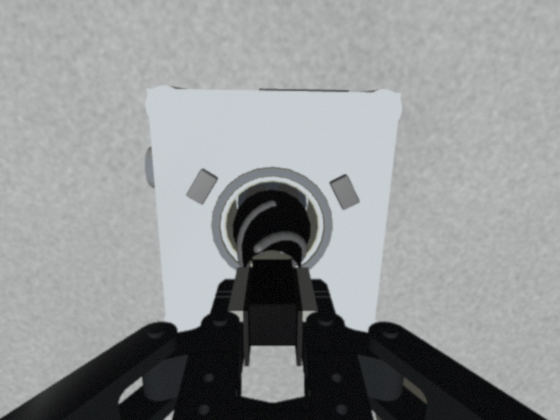

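The auger sits in the hub, upright and inside the well, with the tang still between the pads. The force rose about 0.47 N/mm over the last 8 mm, which matches the spring (about 0.5 N/mm). The net push of about 10.3 N implies 9–10 mm of travel, so I'll hand in.

Run:
```python
from rig import *
job_done()
s=get_state();print(s["time_s"],s["eef_pos"],s["ft_force"],s["width"])
```

```text
the job is handed in; nothing more can be done
the job is handed in; nothing more can be done
```

The auger is in the juicer's drive hub with its ribs meshed, pressed down against the spring and still gripped. I handed the job in at about 11.3 s; the interface gives no verdict, so what follows is from my own measurements.

I gripped the tang at 80 N, lifted the auger out of the stand and turned it to the hub's measured angle (about −0.7°). The slot accepted the ribs with almost no force.

**Last checks before handing in:**
- **Seating:** the shoulder met the hub at a tool height of about 0.2025 m, where 0.203 m was expected. Ribs resting on top of the hub would have stopped at about 0.219 m.
- **Press:** I then pressed to 0.1937 m, about 9 mm of travel. The net push was about 10 N and rose about 0.47 N/mm, which matches the spring, so the hub should be 9–10 mm down. I could not read the `drive` joint directly.
- **Grip and tilt:** the gripper opening stayed at 0.195 and the tool was vertical. The last pictures show the auger upright in the well.

**Disagreements:**
- The side camera and the wrist camera differed on the hub's x by 1–1.5 mm. I aimed about 0.5 mm to the side-camera side of the wrist value.
- Triangulated heights came out 1–2 mm below the stated ones for both the tang top and the hub.
- The final pose shows a small side force of about 1.8 N.

I noticed no contact with the reamer, bottle, jar or mug, but I did not re-measure their positions at the end.

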